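Pack the take-home snack box in layers

TASK

Pack the grey snack box in layers: first stand the tub with the green lid on the floor of the box, then lay the yellow divider flat on the box's two steps above it with its handle up, and last stand the orange carton upright on the divider, beside the handle. Set each thing down in the box; do not drop it in.

Things in the scene. Friction and masses are not known exactly. Their poses are not given: they have to be found in the camera images.
- snackbox: Open-topped grey rectangular box, fixed to the table. Outside 250 (own x) x 170 (own y) x 90 mm high, walls and floor 5 mm thick. Origin: centre of its underside, on the table; z up. Inside, a solid step fills each x end: 40 mm wide along x, full width in y, its flat top 58 mm above the table. Between the steps is a well 160 x 160 mm whose floor is 5 mm above the table. Above the steps the inside measures 240 x 160 mm. The box may be to the left or the right of the robot.
- tub: Closed round white tub with a green lid and a green band, 58 mm diameter, 46 mm high, straight sides, about 150 g. Origin: centre of its underside; z up. It stands on the table. (An equal tub with a red lid stands nearby and is not wanted.)
- divider: Yellow plate 210 (own x) x 120 (own y) x 5 mm with an upright black handle wall across its middle: 14 mm thick (x), 80 mm long (y), its top 40 mm above the plate's underside. About 120 g. Origin: centre of its underside; z up through the handle. It lies flat on the table, handle up. Seated in the box, it rests on both steps with its x along the box's x (either way round), with 15 mm of play at each end and 20 mm at each side, and its upper face is then 63 mm above the table.
- carton: Small orange snack carton with a white patch on top and a white band, 60 (own x) x 45 (own y) x 40 mm high, about 100 g. Origin: centre of its underside; z up. It stands on the table. Either end of the divider, beside the handle, is a good place for it. (A larger blue carton at the back is not wanted.)
Not all that is in view belongs to the job. Leave any pink or purple look-alike of the tub alone.

How it is judged:
By the outcome, as a careful person would: the job done as asked, in the order asked, and still so for the second after the job is handed in, with the robot touching nothing.
It also fails if it takes over 64 s, if anything falls off the work surface, if the arm or the gripper's body presses on something with over 40 N, if the wrist force passes 120 N, or if a joint passes its speed limit or range.

ROBOT

A 6-joint arm with a two-finger parallel gripper is mounted at the origin on the work surface. World frame = base frame: x ahead of the robot, y to its left, z up, the work surface at z = 0. Lengths are in m, angles in rad, forces in N, time in s.
With the tool pointing down it reaches from about 0.275 to 0.775 m from the base axis. Payload 14.6 kg.
Tool frame: the origin (TCP) lies midway between the tips of the shut fingers; the grasp point (between the pads) lies 19 mm behind it; z points along the fingers, y is the direction in which the jaws open and shut (so a half turn about z gives the same grasp; the last joint's range is limited). The gripper opens to 85 mm and grips with 20 to 120 N. Pads are 22 mm wide; open, the fingers measure 114 mm over their backs; the gripper's body (76 mm by 85 mm) begins 54 mm behind the grasp point. The pads swing forward as they close: fully open they stand 13 mm farther back than shut.
Start: joints at [1.152, 0.263, -0.048, 1.259, 0, 1.415], TCP at [0.137, 0.507, 0.198] pointing down, gripper open.
Joint ranges: [-2.65, 2.65], [-0.89, 1.7], [-1.18, 1.37], [-2.13, 2.11], [-1.35, 1.29], [-3.14, 3.14]. Speed limits (rad/s): [1.89, 1.89, 2.57, 2.79, 3.14, 3.14].

INTERFACE

Orientations are given as a 3x3 rotation matrix whose columns are the frame's x, y, z axes.
In Python, from workcell import * gives the robot as it stands.
- The arm moves only by the tool jog_arm, never from a script. Its argument "rows" is a list of rows, each a list of 3 entries, a list of its own where there are three numbers: the shift along the world's x, y, z in mm, then the turn, a rotation vector about the world's x, y, z in degrees, then the gripper command: -1 is fully open, 1 is shut, values between are in proportion. In form: [[[x, y, z], [wx, wy, wz], gripper], ...]. A call has 1 to 20 rows; each row is the pose to reach, as a shift and turn from the pose commanded when the call began; what a row does not reach only later rows make up. A row lasts 1/8 s, in which the tool goes at most 62.5 mm and 10.7 degrees, less where a joint would pass 70% of its speed; a pose out of reach is approached as far as the arm can. A call with a gripper value outside its range is refused whole. The fingers move at their own pace and stop on an object; "grip_force" is the grip in N (left out, the last holds). Time passes only in rows, so rows that repeat a pose let the fingers close. It gives the time, the measured TCP pose, the force and the opening at its end, in the units of the state.
- sense(): the state, without advancing time (a new reading comes with each control period).
- camera(name): name is "side" or "top"; returns (picture, depth): 480x640x3 uint8, red, green, blue; 480x640 float32, m along the optical axis (not along the pixel's ray), 0 where there is no reading.
- camera_info(name): a dict with "fx", "fy", "cx", "cy" (pixels), "k1" (the pictures are not rectified: a ray, as slopes to the right and down, at radius r is drawn at 1 + k1 r^2 times it, then the intrinsics apply), "cam_to_world" (4x4, takes a point from camera to world coordinates). Camera axes: x right, y down, z forward; pixel columns grow to the right and rows downward; lengths in m; the calibration is good to about 2 mm. A picture is of the moment at which its call begins. camera_info takes no time and is no camera call.
- sign_off(): hands the job in, once; it reports no verdict.
Trained networks look in the newest picture that a camera, given by its name, has taken for a name from the list of things; names that differ only in an ending like _2 or _b are one class to them, and where a whole thing is asked for, a point or a joint stands for the part that bears it (a point fixed in the world has none). Each returns a list of dicts, best first, with "score" (0 to 1); they miss things now and then, are a little off and sometimes report something else, mostly with a low value. They report only what shows in the picture. A call takes as long as a camera call. They do not tell look-alikes from the thing itself.
- masks_of(name, camera): "mask" (480x640 bool, what is visible of it) and "pixel" ([column, row] in pixels, amid what is visible of it).
- place_of(name, camera): "pixel" ([column, row] in pixels: a listed point, or the origin of a listed thing).
The state is a dict: "clock": time; "joint_positions": joint angles; "joint_vel": joint speeds; "effort": joint torques, N m; "tool_pos": TCP position; "tcp_rot": TCP orientation; "ft_force": force on the tool from outside, world axes, zero at the start; "torque": the same for the moment, N m; "grip_width": finger opening in m.
Only numpy, scipy, OpenCV 4.12 (cv2) and the standard library are available. Lean on these libraries where they do the work, as an engineer would, in place of code of your own. Each camera call takes 0.05 s, during which the arm holds its last target.

## Working session

There is one attempt and no reset: what is moved stays moved. The work goes in short steps, Python scripts to look and compute and a tool call to move; the robot and the scene stay as the last step left them, time stands still between calls to the robot, and variables do not carry over. Pictures are saved under pics/ and viewed, and the job is handed in when it is done.

Besides the shell and the picture viewer there is one more tool, called after "Emit:" as name(argument=value, ...), one argument or row to a line, values as JSON. jog_arm: Moves the arm, as the interface text tells. Its arguments: {"type":"object","properties":{"rows":{"type":"array"},"grip_force":{"type":"number"}},"required":["rows"]}

```bash
ls; mkdir -p pics; python3 - <<'E'
from workcell import *
import cv2,numpy as np
print(sense())
for n in("top","side"):
    p,d=camera(n); cv2.imwrite(f"pics/{n}0.png",p[:,:,::-1]); np.save(f"{n}_d.npy",d); np.save(f"{n}_p.npy",p)
    print(n,camera_info(n))
    for t in("snackbox","tub","divider","carton"):
        for r in masks_of(t,n)[:4]: print(t,'mask',round(r["score"],2),r["pixel"],r["mask"].sum())
        for r in place_of(t,n)[:4]: print(t,'place',round(r["score"],2),r["pixel"])
E
```

```text
pics
{'clock': 0.0, 'joint_positions': array([ 1.15175740e+00,  2.63537264e-01, -4.89645523e-02,  1.25941549e+00,
       -1.53165601e-05,  1.41547587e+00]), 'joint_vel': array([-6.71588924e-05,  1.22862582e-03, -2.43790849e-04,  6.46176074e-04,
        2.40788254e-04,  1.61593304e-03]), 'effort': array([ 5.14549232e-03, -6.37612438e+01,  3.84585607e+01,  1.31649463e-02,
        1.54153458e-04,  3.10493886e-05]), 'tool_pos': array([0.13673648, 0.50653714, 0.19730756]), 'tcp_rot': array([[-9.65427318e-01,  2.60672011e-01, -4.42115642e-04],
       [ 2.60672338e-01,  9.65426782e-01, -1.03022447e-03],
       [ 1.58279598e-04, -1.10985416e-03, -9.99999372e-01]]), 'ft_force': array([-0.35197382, -0.0639904 ,  0.22981217]), 'torque': array([0.05528028, 0.10570588, 0.00970422]), 'grip_width': 0.08555389886591164}
top {'fx': 575.6573044608233, 'fy': 575.6573044608233, 'cx': 318.8388958591041, 'cy': 224.9575133640849, 'k1': 0.0073620095496649985, 'cam_to_world': array([[-0.02551764, -0.98364177,  0.17831913,  0.38394427],
       [-0.99927418,  0.02005156, -0.0323889 , -0.03982037],
       [ 0.0
[... 704 characters left out ...]
61584 , -0.19392522,  0.17009103,  0.33163776],
       [-0.25717463, -0.67309905,  0.69339662, -0.90972881],
       [-0.01997898, -0.71367407, -0.70019295,  0.88255254],
       [ 0.        ,  0.        ,  0.        ,  1.        ]])}
snackbox mask 0.58 [278.3, 158.8] 7846
snackbox place 0.95 [278.8, 172.6]
tub mask 0.97 [442.6, 301.2] 1032
tub mask 0.91 [231.6, 263.2] 842
tub mask 0.71 [283.1, 256.4] 813
tub mask 0.68 [424.8, 348.6] 1155
tub place 0.95 [284.3, 260.3]
tub place 0.87 [424.5, 355.6]
tub place 0.84 [233.9, 269.3]
tub place 0.75 [363.1, 219.4]
divider mask 0.62 [336.0, 309.4] 5362
divider place 0.82 [338.4, 307.0]
carton mask 0.83 [306.5, 221.9] 797
carton place 0.7 [305.5, 225.9]
```

View pics/top0.png

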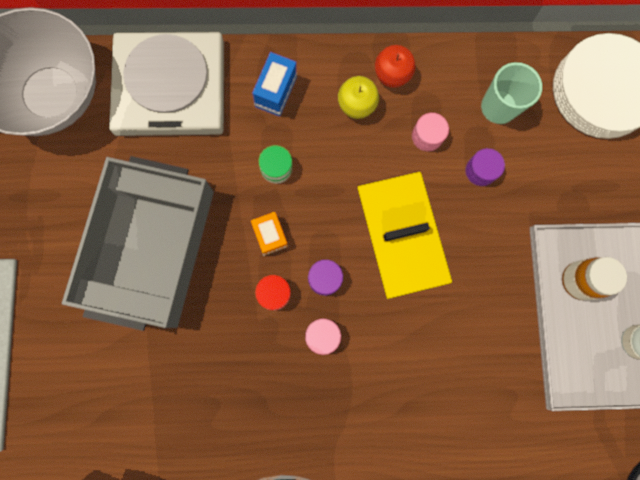

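View pics/side0.png

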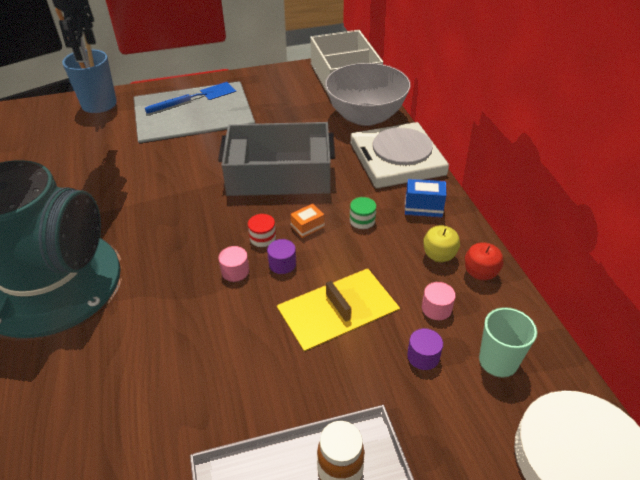

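The top view shows the green-lid tub at about (275,162), the carton at (268,232), the divider at (405,235) with its handle at (406,232), and the box at (139,242). The red tub is at (273,292). The side view agrees. Next I'll measure with depth.

```bash
cat > h.py <<'E'
import numpy as np,cv2
from workcell import *
def cloud(n,d):
    i=camera_info(n); v,u=np.mgrid[0:480,0:640].astype(float)
    K=np.array([[i["fx"],0,i["cx"]],[0,i["fy"],i["cy"]],[0,0,1]])
    pts=np.stack([u.ravel(),v.ravel()],1)[:,None]
    r=cv2.undistortPoints(pts,K,np.array([i["k1"],0,0,0,0]))[:,0].reshape(480,640,2)
    P=np.dstack([r*d[...,None],d]); T=i["cam_to_world"]
    W=P@T[:3,:3].T+T[:3,3]; W[d<=0]=np.nan
    return W
def hsv(p): return cv2.cvtColor(p,cv2.COLOR_RGB2HSV).astype(int)
def blob(m,near=None):
    n,l,s,c=cv2.connectedComponentsWithStats(m.astype(np.uint8))
    k=1+np.argmax(s[1:,4]) if near is None else 1+np.argmin(np.linalg.norm(c[1:]-near,axis=1)+ (s[1:,4]<30)*1e3)
    return l==k
def rect(P):
    (c,s,a)=cv2.minAreaRect((P[:,:2]*1000).astype(np.float32)); return np.round(c,1),np.round(s,1),round(a,1)
E
cat > m.py <<'E'
from h import *
for n in("top","side"):
    p=np.load(f"{n}_p.npy");d=np.load(f"{n}_d.npy");W=cloud(n,d);H=hsv(p);h,s,v=H[...,0],H[...,1],H[...,2];z=W[...,2]
    ok=~np.isnan(z)
    print(n,'table z',np.nanmedian(z[(h<15)&(s>120)&(v<130)]), 'ok frac',ok.mean())
    def rep(name,m,zlo,zhi):
        m=m&ok&(z>zlo)&(z<zhi); P=W[m]; print(name,len(P),'rect',rect(P),'z med',np.round(np.nanpercentile(P[:,2],[5,50,95])*1000,1))
    g=blob((h>45)&(h<85)&(s>150)&(v>60),(275,162) if n=="top" else (362,208)); rep('greenlid',g,.03,.06)
    y=blob((h>24)&(h<33)&(s>180)&(v>100),(405,240) if n=="top" else (338,307)); rep('yellow',y,-.01,.02)
    q=np.isfinite(z)&(z>.03)&(z<.05)&(v<70); q=blob(q,(406,232) if n=="top" else (338,300)); rep('handle',q,.03,.05)
    c=(268,232) if n=="top" else (307,218)
    o=np.hypot(np.mgrid[0:480,0:640][1]-c[0],np.mgrid[0:480,0:640][0]-c[1])<32
    rep('carton',o,.033,.046)
    b=(s<50)&(W[...,1]>.1)&(W[...,1]<.45)&(W[...,0]>.2)&(W[...,0]<.6)
    rep('boxrim',b,.084,.098)
    r=blob(((h<6)|(h>174))&(s>180)&(v>120),(273,292) if n=="top" else (262,224)); rep('red',r,.03,.06)
E
python3 m.py
```

```text
top table z 0.0001914197148600305 ok frac 0.995810546875
greenlid 732 rect (array([678.5,   2.3]), array([53.2, 54.8]), 14.5) z med [43.2 46.3 49.3]
yellow 7038 rect (array([ 551.3, -227.8]), array([211., 123.]), 12.4) z med [1.7 5.1 8.2]
handle 278 rect (array([ 549.6, -225.9]), array([10.7, 78.2]), 12.4) z med [34.2 39.8 42.9]
carton 892 rect (array([553.9,  16.1]), array([60.4, 44.9]), 19.8) z med [37.  40.3 43.2]
boxrim 1347 rect (array([511.8, 236.9]), array([171.3, 223.2]), 76.1) z med [84.8 89.7 92.8]
red 901 rect (array([449.2,   9.5]), array([55.9, 55.9]), 89.0) z med [43.  46.3 49.1]
side table z -0.0007357160862248024 ok frac 0.9960709635416667
greenlid 323 rect (array([679.6,  -0.7]), array([58.1, 51.3]), 61.6) z med [42.  44.8 47.3]
yellow 4099 rect (array([ 552. , -227.4]), array([209.9, 127. ]), 12.1) z med [1.3 4.1 6.7]
handle 331 rect (array([477. , 155.4]), array([ 13.3, 132.6]), 75.6) z med [31.2 40.5 48.9]
carton 440 rect (array([530.1, -12.2]), array([142.4,  61.9]), 42.8) z med [35.2 38.6 43.2]
boxrim 579 rect (array([514.3, 235.2]), array([179.4, 215.3]), 75.8) z med [84.5 88.4 92. ]
red 392 rect (array([449.9,   5.9]), array([56.7, 57.4]), 53.5) z med [41.7 44.5 47.4]
```

```bash
cat > m2.py <<'E'
from h import *
from scipy.optimize import least_squares
for n in("top","side"):
    p=np.load(f"{n}_p.npy");d=np.load(f"{n}_d.npy");W=cloud(n,d);H=hsv(p);h,s,v=H[...,0],H[...,1],H[...,2];z=np.nan_to_num(W[...,2])
    g=blob((h>45)&(h<85)&(s>150)&(v>60),(275,162) if n=="top" else (362,208))&(z>.04)&(z<.053)
    P=W[g]; print(n,'tub',len(P),cv2.minEnclosingCircle((P[:,:2]*1000).astype(np.float32)),P.mean(0))
    reg=(W[...,1]>.1)&(W[...,1]<.4)&(W[...,0]>.3)&(W[...,0]<.68)&(s<90)
    m=blob(reg&(z>.082)&(z<.1)) if 0 else reg&(z>.083)&(z<.097)
    P=W[m]
    print('rim',len(P),rect(P),'trim pct')
    # fit: rim points lie on outline rect 245x165
    X=P[:,:2]*1000
    def f(q):
        c,si=np.cos(q[2]),np.sin(q[2]); D=X-q[:2]; a=np.abs(D@[c,si]);b=np.abs(D@[-si,c])
        qx,qy=a-122.5,b-82.5
        return np.hypot(np.maximum(qx,0),np.maximum(qy,0))+np.minimum(np.maximum(qx,qy),0)
    r=least_squares(f,[512,237,np.radians(-14)],loss='soft_l1',f_scale=3); print(np.round(r.x[:2],1),np.degrees(r.x[2]),np.median(abs(r.fun)),np.percentile(abs(r.fun),90))
    st=reg&(z>.053)&(z<.063); P=W[st]; D=P[:,:2]*1000-r.x[:2]; a=D@[np.cos(r.x[2]),np.sin(r.x[2])]; print('step a pct',[np.round(np.percentile(t,[5,50,95])) for t in(a[a<0],a[a>0]) if len(t)])
E
python3 m2.py
```

```text
top tub 730 ((678.533447265625, 3.0581064224243164), 28.080686569213867) [0.67833925 0.00240766 0.04630531]
rim 2334 (array([535.5, 231.1]), array([171.5, 273.9]), 76.0) trim pct
[535.2 230.1] -14.02462085528034 1.6067347207199063 5.350518867552293
step a pct [array([-118.,  -99.,  -59.]), array([ 55.,  99., 120.])]
side tub 323 ((680.0044555664062, -1.5954365730285645), 29.696308135986328) [ 0.6793302  -0.00202732  0.04475845]
rim 960 (array([537.6, 229.1]), array([180.3, 271.3]), 75.9) trim pct
[537.6 226.9] -14.136514695223024 1.8333720892951533 4.722541546818554
step a pct [array([-119.,  -92.,  -14.]), array([ 13.,  92., 117.])]
```

Emit:
jog_arm(
  rows=[
    [[20,-20,0],[0,0,0],-1],
    [[55,-51,0],[0,0,0],-1],
    [[95,-90,0],[0,0,0],-1],
    [[138,-129,0],[0,0,0],-1],
    [[180,-168,0],[0,0,0],-1],
    [[222,-207,0],[0,0,0],-1],
    [[264,-246,0],[0,0,0],-1],
    [[306,-286,0],[0,0,0],-1],
    [[348,-325,0],[0,0,0],-1],
    [[390,-364,0],[0,0,0],-1],
    [[432,-403,-10],[0,0,0],-1],
    [[474,-442,-30],[0,0,0],-1],
    [[510,-478,-60],[0,0,0],-1],
    [[533,-498,-90],[0,0,0],-1],
    [[542,-506,-110],[0,0,0],-1],
    [[542,-506,-110],[0,0,0],-1],
    [[542,-506,-110],[0,0,0],-1],
  ],
  grip_force=40,
)

```text
clock: 3.02
tool_pos: [0.6787, 0.0017, 0.0891]
tcp_rot: [[-0.966, 0.26, 0.001], [0.26, 0.966, -0.0], [-0.001, 0.0, -1.0]]
ft_force: [0.2, 0.4, 0.6]
grip_width: 0.0851
```

Emit:
jog_arm(
  rows=[
    [[0,0,-20],[0,0,0],-1],
    [[0,0,-45],[0,0,0],-1],
    [[0,0,-65],[0,0,0],-1],
    [[0,0,-76],[0,0,0],-1],
    [[0,0,-79],[0,0,0],-1],
    [[0,0,-79],[0,0,0],-1],
    [[0,0,-79],[0,0,0],1],
    [[0,0,-79],[0,0,0],1],
    [[0,0,-79],[0,0,0],1],
    [[0,0,-79],[0,0,0],1],
    [[0,0,-79],[0,0,0],1],
    [[0,0,-79],[0,0,0],1],
  ],
)

```text
clock: 4.53
tool_pos: [0.682, 0.0008, 0.0125]
tcp_rot: [[-0.965, 0.261, 0.007], [0.261, 0.965, -0.0], [-0.007, 0.002, -1.0]]
ft_force: [0.1, 2.4, 29.6]
grip_width: 0.0003
```

```bash
python3 - <<'E'
from h import *
for n in("top","side"):
    p,d=camera(n); cv2.imwrite(f"pics/{n}1.png",p[:,:,::-1]); np.save(f"{n}_d1.npy",d)
    c=(275,162) if n=="top" else (362,208)
    cr=p[max(0,c[1]-110):c[1]+110,c[0]-130:c[0]+130,::-1]; cv2.imwrite(f"pics/{n}1c.png",cv2.resize(cr,None,fx=3,fy=2.7))
print(sense())
E
```

```text
{'clock': 4.625, 'joint_positions': array([-1.18515736e-01,  6.19537939e-01,  3.34306966e-02,  9.77163525e-01,
        5.47892800e-04,  1.45145716e-01]), 'joint_vel': array([-0.00065556, -0.00101535, -0.0001216 , -0.00038587, -0.00093057,
        0.00175846]), 'effort': array([-1.23668298e+00, -7.21622014e+01,  2.53645331e+01,  8.25930317e-02,
       -5.39680179e-01, -7.20755161e-04]), 'tool_pos': array([0.68201197, 0.00073991, 0.01248832]), 'tcp_rot': array([[-9.65414986e-01,  2.60609076e-01,  7.53747969e-03],
       [ 2.60613948e-01,  9.65443033e-01, -3.45752791e-04],
       [-7.36711357e-03,  1.63057741e-03, -9.99971533e-01]]), 'ft_force': array([ 0.69421249,  2.45212612, 28.87061647]), 'torque': array([ 0.38865104, -0.0561093 ,  0.01776032]), 'grip_width': -2.2433169094377667e-05}
```

View pics/side1c.png

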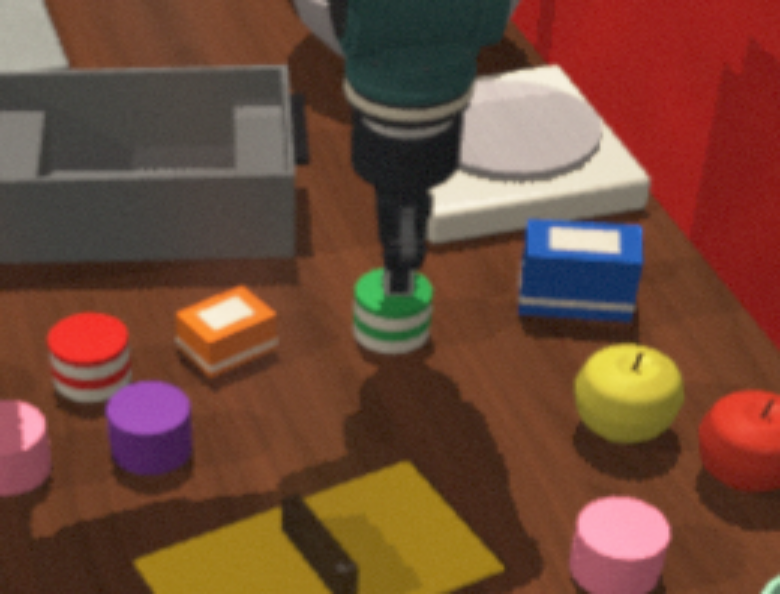

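View pics/top1.png

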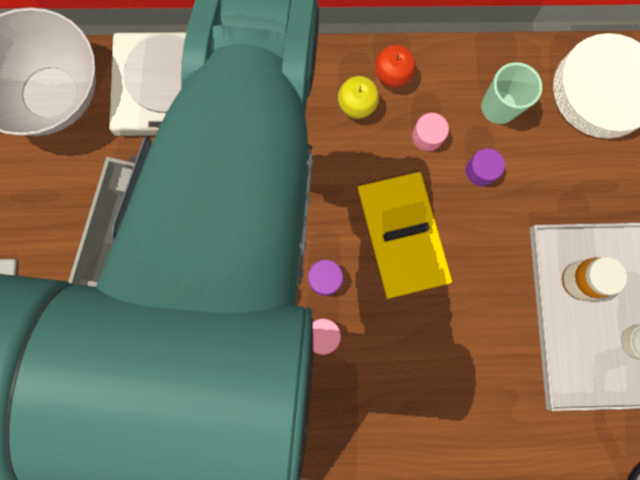

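The grasp failed. The side view shows the shut fingers resting on the green lid at about crop (400,285), while the reported TCP z is 12 mm. The lid should be at 46 mm. The reported height and the real fingertip height don't agree, so I'll lift and measure the tips in the depth image.

Emit:
jog_arm(
  rows=[
    [[0,0,20],[0,0,0],1],
    [[0,0,55],[0,0,0],1],
    [[0,0,60],[0,0,0],1],
    [[0,0,60],[0,0,0],1],
  ],
)

```text
clock: 5.12
tool_pos: [0.679, 0.0008, 0.0688]
tcp_rot: [[-0.965, 0.261, 0.0], [0.261, 0.965, -0.0], [-0.0, 0.0, -1.0]]
ft_force: [-0.3, 0.1, -0.2]
grip_width: -0.0005
```

```bash
python3 - <<'E'
from h import *
s=sense(); print(s["tool_pos"],s["ft_force"],s["grip_width"])
n="side"
p,d=camera(n); np.save("side_d2.npy",d);np.save("side_p2.npy",p); W=cloud(n,d)
c=(362,180); y0,x0=c[1]-80,c[0]-95
cv2.imwrite("pics/side2c.png",cv2.resize(p[y0:y0+160,x0:x0+190,::-1],None,fx=4,fy=3.7))
# points near tool axis
T=s["tool_pos"]
m=(np.hypot(W[...,0]-T[0],W[...,1]-T[1])<.06)&(W[...,2]>.03)
for lo in range(40,300,10):
    q=W[m&(W[...,2]>=lo/1e3)&(W[...,2]<(lo+10)/1e3)]
    if len(q): print(lo,len(q),np.round(np.median(q,0)*1000),np.round(np.ptp(q,axis=0)*1000))
E
```

```text
[0.67897566 0.00080023 0.06876931] [-0.28854402  0.1042109  -0.18303214] -0.0004501826962753553
40 369 [680.  -3.  44.] [58. 60.  9.]
50 2 [683. -18.  51.] [29. 15.  2.]
100 17 [673.  -9. 107.] [19. 14.  8.]
110 30 [678. -14. 115.] [20. 14. 10.]
120 47 [676. -13. 125.] [22. 17. 10.]
130 21 [675. -13. 132.] [19. 11.  8.]
140 5 [666.  -3. 147.] [14. 37.  5.]
150 29 [670. -30. 154.] [23. 33.  9.]
160 30 [666. -31. 166.] [35. 39.  8.]
170 58 [667. -18. 174.] [35. 59.  9.]
180 47 [666. -23. 185.] [38. 55.  9.]
190 85 [666. -48. 196.] [46. 73. 10.]
200 115 [668. -34. 205.] [42. 67. 10.]
210 64 [667. -37. 214.] [35. 36. 10.]
220 53 [670. -36. 224.] [35. 38.  9.]
230 126 [668. -33. 236.] [70. 43. 10.]
240 177 [667. -32. 245.] [69. 50. 10.]
250 168 [667. -32. 255.] [72. 50. 10.]
260 162 [667. -33. 265.] [71. 55. 10.]
270 255 [668. -28. 275.] [73. 54. 10.]
280 56 [672. -30. 282.] [54. 27. 10.]
290 146 [664. -36. 295.] [75. 50. 10.]
```

View pics/side2c.png

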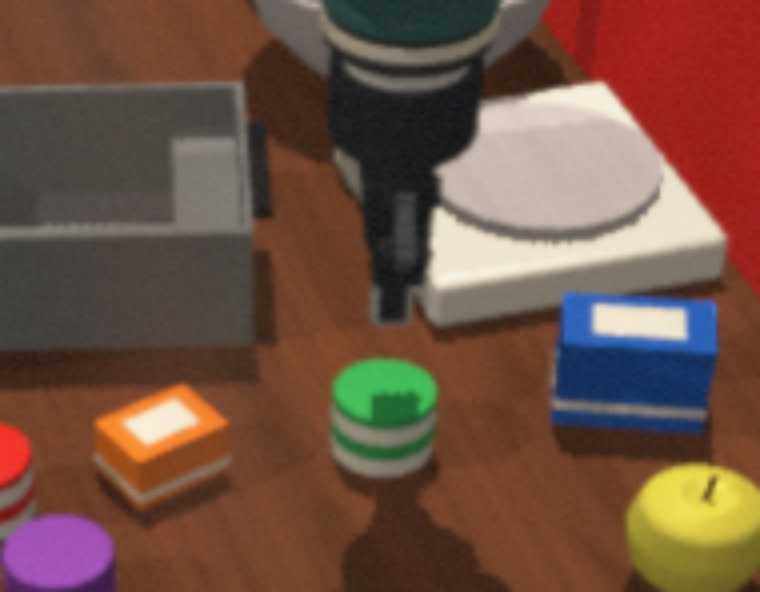

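The real tips are about 34 mm above the reported TCP z. The contact with the lid gives 33.5 mm, and the depth image puts the tips at about 103 mm when the report says 69 mm. In xy they agree. I'll apply a z offset of +34 mm and grasp again.

Emit:
jog_arm(
  rows=[
    [[0,0,0],[0,0,0],-1],
    [[0,0,0],[0,0,0],-1],
    [[0,0,0],[0,0,0],-1],
    [[0,0,0],[0,0,0],-1],
    [[0,0,0],[0,0,0],-1],
    [[0,0,-20],[0,0,0],-1],
    [[0,0,-45],[0,0,0],-1],
    [[0,0,-70],[0,0,0],-1],
    [[0,0,-86],[0,0,0],-1],
    [[0,0,-93],[0,0,0],-1],
    [[0,0,-93],[0,0,0],-1],
  ],
)

```text
clock: 6.55
tool_pos: [0.679, 0.0008, -0.0241]
tcp_rot: [[-0.965, 0.261, 0.0], [0.261, 0.965, 0.0], [0.0, 0.0, -1.0]]
ft_force: [-0.8, -0.1, 0.3]
grip_width: 0.0856
```

Emit:
jog_arm(
  rows=[
    [[0,0,0],[0,0,0],1],
    [[0,0,0],[0,0,0],1],
    [[0,0,0],[0,0,0],1],
    [[0,0,0],[0,0,0],1],
    [[0,0,0],[0,0,0],1],
  ],
)

```text
clock: 7.18
tool_pos: [0.6794, 0.0009, -0.0232]
tcp_rot: [[-0.965, 0.261, 0.001], [0.261, 0.965, -0.0], [-0.001, 0.0, -1.0]]
ft_force: [-0.7, 0.8, 7.1]
grip_width: 0.0572
```

Emit:
jog_arm(
  rows=[
    [[0,0,8],[0,0,0],1],
    [[0,0,30],[0,0,0],1],
    [[0,0,60],[0,0,0],1],
    [[0,0,95],[0,0,0],1],
    [[-5,8,125],[0,0,0],1],
    [[-18,28,140],[0,0,0],1],
    [[-36,58,145],[0,0,0],1],
    [[-56,90,145],[0,0,0],1],
    [[-77,123,145],[0,0,0],1],
    [[-98,156,145],[0,0,0],1],
    [[-117,187,145],[0,0,0],1],
    [[-132,211,145],[0,0,0],1],
    [[-141,225,145],[0,0,0],1],
    [[-143,228,145],[0,0,0],1],
    [[-143,228,145],[0,0,0],1],
    [[-143,228,145],[0,0,0],1],
  ],
)

```text
clock: 9.18
tool_pos: [0.5363, 0.2282, 0.1207]
tcp_rot: [[-0.965, 0.262, -0.0], [0.262, 0.965, -0.0], [-0.0, -0.0, -1.0]]
ft_force: [0.3, 0.1, -2.0]
grip_width: 0.0569
```

```bash
python3 - <<'E'
from h import *
s=sense(); print(s["tool_pos"],s["ft_force"],s["grip_width"])
p,d=camera("side"); W=cloud("side",d)
cv2.imwrite("pics/side3.png",cv2.resize(p[50:270,150:450,::-1],None,fx=2.6,fy=2.6))
H=hsv(p);m=(H[...,0]>45)&(H[...,0]<85)&(H[...,1]>120)&(H[...,2]>50)&(W[...,2]>.06)&(W[...,1]>.1)&(W[...,0]<.7)
P=W[m]*1000; print(len(P),np.percentile(P,[5,50,95],axis=0).round() if len(P) else 0)
E
```

```text
[0.53632107 0.22816945 0.12067868] [ 0.27860382  0.10701645 -2.00439621] 0.05686061826397736
60 [[511. 212. 161.]
 [517. 223. 189.]
 [562. 242. 191.]]
```

View pics/side3.png

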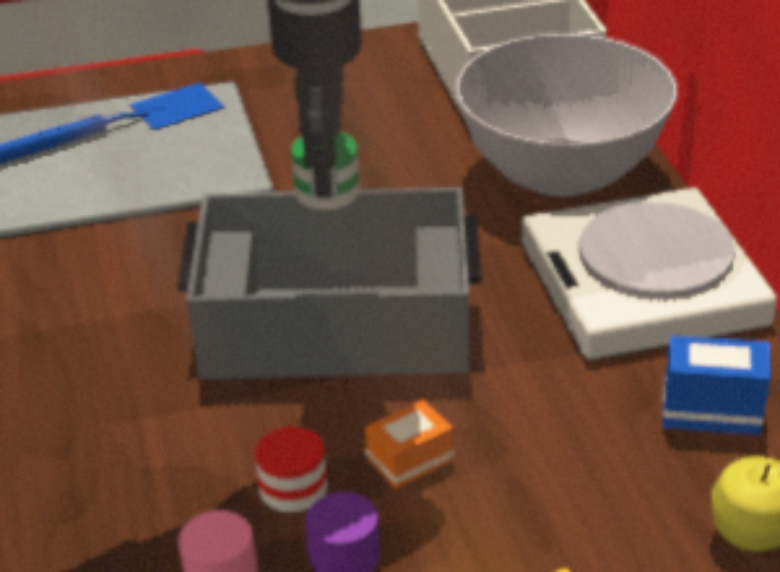

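The tub is held level above the box, with its lid at z=191 mm as expected. I'll lower it onto the floor.

Emit:
jog_arm(
  rows=[
    [[0,0,-15],[0,0,0],1],
    [[0,0,-45],[0,0,0],1],
    [[0,0,-80],[0,0,0],1],
    [[0,0,-110],[0,0,0],1],
    [[0,0,-128],[0,0,0],1],
    [[0,0,-136],[0,0,0],1],
    [[0,0,-138],[0,0,0],1],
    [[0,0,-139],[0,0,0],1],
    [[0,0,-140],[0,0,0],1],
    [[0,0,-140],[0,0,0],1],
  ],
)

```text
clock: 10.48
tool_pos: [0.5363, 0.2289, -0.0182]
tcp_rot: [[-0.965, 0.261, 0.001], [0.261, 0.965, 0.0], [-0.001, 0.001, -1.0]]
ft_force: [-3.0, -1.3, 5.8]
grip_width: 0.0571
```

Emit:
jog_arm(
  rows=[
    [[0,0,0],[0,0,0],-0.5],
    [[0,0,0],[0,0,0],-1],
    [[0,0,0],[0,0,0],-1],
    [[0,0,0],[0,0,0],-1],
    [[0,0,15],[0,0,0],-1],
    [[0,0,50],[0,0,0],-1],
    [[0,0,100],[0,0,0],-1],
    [[3,-30,140],[0,0,-6],-1],
    [[5,-85,160],[0,0,-14],-1],
    [[7,-145,160],[0,0,-24],-1],
    [[9,-205,160],[0,0,-34],-1],
    [[11,-265,160],[0,0,-44],-1],
    [[13,-325,160],[0,0,-54],-1],
    [[14,-380,150],[0,0,-61],-1],
    [[14,-425,140],[0,0,-62.5],-0.3],
    [[15,-450,130],[0,0,-62.5],-0.3],
    [[15,-456,120],[0,0,-62.5],-0.3],
    [[15,-456,120],[0,0,-62.5],-0.3],
  ],
)

```text
clock: 12.72
tool_pos: [0.5505, -0.2262, 0.1003]
tcp_rot: [[-0.215, 0.977, -0.001], [0.977, 0.215, 0.001], [0.001, -0.001, -1.0]]
ft_force: [0.0, -0.0, 0.3]
grip_width: 0.0556
```

```bash
python3 - <<'E'
from h import *
s=sense(); print(s["tool_pos"],s["tcp_rot"].round(3),s["ft_force"],s["grip_width"])
for n in("top","side"):
    p,d=camera(n); np.save(f"{n}_d.npy",d); np.save(f"{n}_p.npy",p); cv2.imwrite(f"pics/{n}4.png",p[:,:,::-1])
    W=cloud(n,d)
    H=hsv(p);m=(H[...,0]>45)&(H[...,0]<85)&(H[...,1]>120)&(H[...,2]>40)&(W[...,2]>.035)&(W[...,2]<.065)&(W[...,1]>.1)&(W[...,0]<.7)
    P=W[m]*1000; print(n,len(P),np.percentile(P,[2,50,98],axis=0).round() if len(P) else 0)
    T=s["tool_pos"]
    m=(np.hypot(W[...,0]-T[0],W[...,1]-T[1])<.05)&(W[...,2]>.05)
    print(np.nanpercentile(W[m][:,2],[0,1,5,10]) if m.any() else 0)
E
```

```text
[ 0.5505414  -0.22621836  0.10027544] [[-0.215  0.977 -0.001]
 [ 0.977  0.215  0.001]
 [ 0.001 -0.001 -1.   ]] [ 0.04226761 -0.03496139  0.3053075 ] 0.05564371897660951
top 847 [[510. 203.  47.]
 [536. 228.  51.]
 [560. 254.  55.]]
[0.58776828 0.59583684 0.60287579 0.60695305]
side 239 [[511. 202.  47.]
 [537. 227.  51.]
 [562. 252.  54.]]
[0.13655247 0.15004177 0.18361492 0.20936261]
```

View pics/side4.png

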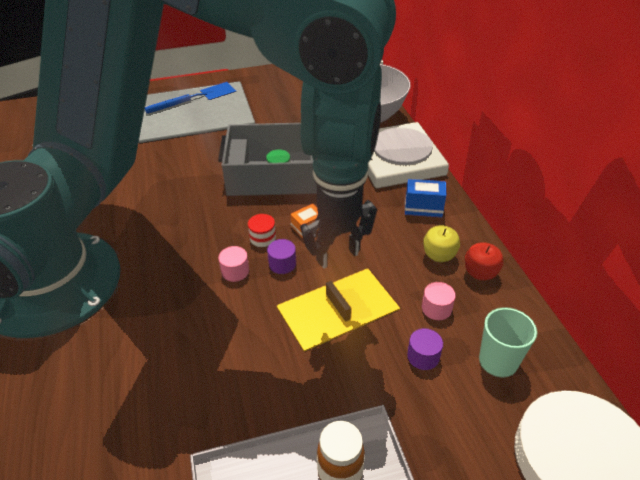

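View pics/top4.png

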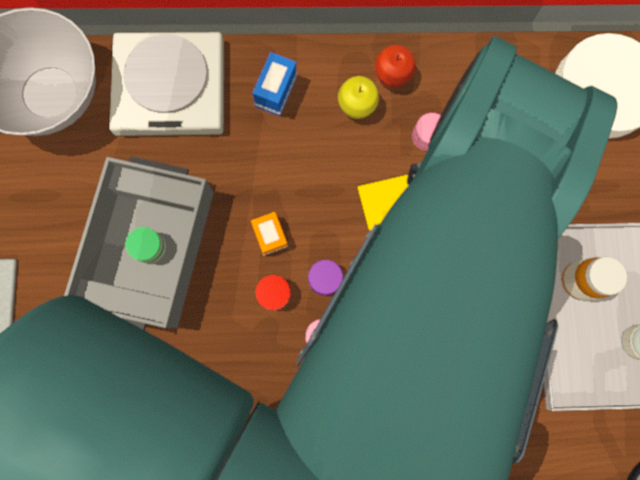

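The tub stands in the well, with its lid at 51 mm and its centre at (536,228). The gripper is over the divider handle with the tips at about 135 mm. I'll lower to a real tip height of about 12 mm and grip the handle.

Emit:
jog_arm(
  rows=[
    [[0,-1,-20],[0,0,0],-0.3],
    [[0,-1,-55],[0,0,0],-0.3],
    [[0,-1,-90],[0,0,0],-0.3],
    [[0,-1,-112],[0,0,0],-0.3],
    [[0,-1,-121],[0,0,0],-0.3],
    [[0,-1,-122],[0,0,0],-0.3],
    [[0,-1,-122],[0,0,0],0.3],
    [[0,-1,-122],[0,0,0],1],
    [[0,-1,-122],[0,0,0],1],
    [[0,-1,-122],[0,0,0],1],
    [[0,-1,-122],[0,0,0],1],
    [[0,-1,-122],[0,0,0],1],
  ],
  grip_force=60,
)

```text
clock: 14.32
tool_pos: [0.5514, -0.2284, -0.0203]
tcp_rot: [[-0.214, 0.977, 0.001], [0.977, 0.214, -0.001], [-0.001, 0.001, -1.0]]
ft_force: [-1.1, 1.1, 6.7]
grip_width: 0.0131
```

Emit:
jog_arm(
  rows=[
    [[0,0,8],[0,0,0],1],
    [[0,0,30],[0,0,0],1],
    [[0,0,65],[0,0,0],1],
    [[0,5,105],[0,0,0],1],
    [[0,20,135],[0,0,0],1],
    [[-1,45,150],[0,0,-2],1],
    [[-2,80,150],[0,0,-5],1],
    [[-3,120,150],[0,0,-8],1],
    [[-5,165,150],[0,0,-11],1],
    [[-7,210,150],[0,0,-14],1],
    [[-8,255,150],[0,0,-17],1],
    [[-10,300,150],[0,0,-20],1],
    [[-11,345,150],[0,0,-23],1],
    [[-12,385,150],[0,0,-25],1],
    [[-14,418,150],[0,0,-26],1],
    [[-14,442,150],[0,0,-26.4],1],
    [[-15,453,150],[0,0,-26.4],1],
    [[-15,456,150],[0,0,-26.4],1],
    [[-15,456,150],[0,0,-26.4],1],
  ],
)

```text
clock: 16.7
tool_pos: [0.5359, 0.2273, 0.1289]
tcp_rot: [[0.242, 0.97, -0.0], [0.97, -0.242, -0.0], [-0.0, -0.0, -1.0]]
ft_force: [-0.4, 0.5, -0.9]
grip_width: 0.0132
```

```bash
python3 - <<'E'
from h import *
s=sense(); print(s["tool_pos"],s["tcp_rot"].round(3),s["ft_force"],s["grip_width"])
for n in("top","side"):
    p,d=camera(n); cv2.imwrite(f"pics/{n}5.png",p[:,:,::-1])
    W=cloud(n,d)
    H=hsv(p);h,sa,v=H[...,0],H[...,1],H[...,2]
    m=(h>20)&(h<35)&(sa>150)&(v>50)&(W[...,2]>.1)&(W[...,2]<.25)
    P=W[m]; 
    if len(P)>20:
        print(n,len(P),rect(P),np.percentile(P[:,2],[2,50,98])); A=np.c_[P[:,:2]-P[:,:2].mean(0),np.ones(len(P))]; print('plane slope',np.linalg.lstsq(A,P[:,2],rcond=None)[0])
E
```

```text
[0.53591981 0.22725448 0.12886525] [[ 0.242  0.97  -0.   ]
 [ 0.97  -0.242 -0.   ]
 [-0.    -0.    -1.   ]] [-0.38232337  0.46873995 -0.87453142] 0.013231643128430537
top 7610 (array([535.8, 228. ]), array([121.4, 210.6]), 76.1) [0.15138082 0.15458993 0.15890215]
plane slope [0.00456764 0.00106281 0.15550667]
side 2386 (array([537.7, 225.5]), array([129.3, 209.2]), 76.7) [0.15030074 0.15383022 0.15729704]
plane slope [ 9.01329566e-04 -1.02947331e-04  1.53947803e-01]
```

View pics/side5.png

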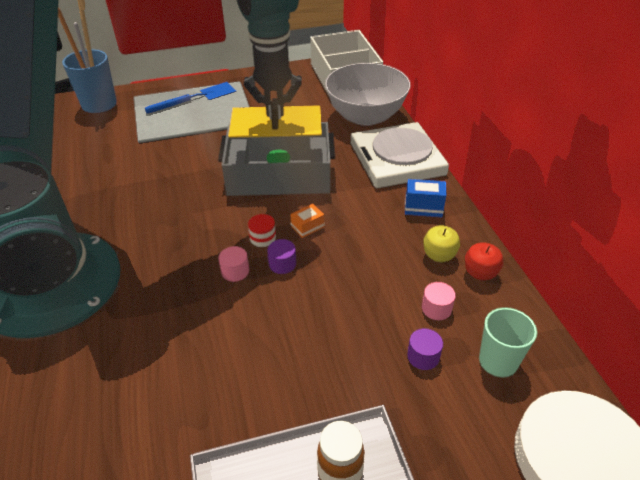

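The plate is level with its top at 154 mm, centred over the box and aligned at -13.9°. I'll lower it onto the steps.

Emit:
jog_arm(
  rows=[
    [[0,1,-15],[0,0,0],1],
    [[0,1,-40],[0,0,0],1],
    [[0,1,-65],[0,0,0],1],
    [[0,1,-81],[0,0,0],1],
    [[0,1,-87],[0,0,0],1],
    [[0,1,-89],[0,0,0],1],
    [[0,1,-90],[0,0,0],1],
    [[0,1,-91],[0,0,0],1],
    [[0,1,-91],[0,0,0],1],
  ],
)

```text
clock: 17.92
tool_pos: [0.536, 0.2289, 0.038]
tcp_rot: [[0.242, 0.97, 0.0], [0.97, -0.242, 0.0], [0.0, 0.0, -1.0]]
ft_force: [0.0, -0.3, -1.1]
grip_width: 0.0128
```

No contact yet, so I'll lower a few more mm slowly.

Emit:
jog_arm(
  rows=[
    [[0,0,-0.5],[0,0,0],1],
    [[0,0,-1],[0,0,0],1],
    [[0,0,-1.5],[0,0,0],1],
    [[0,0,-2],[0,0,0],1],
    [[0,0,-2],[0,0,0],1],
  ],
)

```text
clock: 18.55
tool_pos: [0.5362, 0.2289, 0.0376]
tcp_rot: [[0.242, 0.97, 0.002], [0.97, -0.242, 0.0], [0.001, 0.002, -1.0]]
ft_force: [-8.5, -2.3, 25.7]
grip_width: 0.0132
```

Emit:
jog_arm(
  rows=[
    [[0,0,1],[0,0,0],1],
    [[0,0,1.5],[0,0,0],0],
    [[0,0,1.5],[0,0,0],-0.5],
    [[0,0,1.5],[0,0,0],-0.5],
    [[0,0,15],[0,0,0],-0.5],
    [[0,0,50],[0,0,0],-1],
    [[0,0,90],[0,0,5],-1],
    [[2,-15,110],[0,0,15],-1],
    [[4,-35,115],[0,0,25],-1],
    [[5,-55,115],[0,0,35],-1],
    [[7,-75,115],[0,0,45],-1],
    [[8,-95,115],[0,0,55],-1],
    [[10,-115,115],[0,0,65],-1],
    [[12,-135,115],[0,0,75],-1],
    [[13,-155,115],[0,0,85],-1],
    [[15,-175,110],[0,0,95],-1],
    [[17,-195,100],[0,0,105],-1],
    [[18,-208,90],[0,0,115],-1],
    [[18,-213,80],[0,0,123.5],-1],
    [[18,-213,75],[0,0,123.8],-1],
  ],
)

```text
clock: 21.05
tool_pos: [0.5539, 0.0156, 0.1111]
tcp_rot: [[-0.941, -0.337, 0.0], [-0.337, 0.941, -0.0], [-0.0, -0.0, -1.0]]
ft_force: [0.1, -0.1, 1.0]
grip_width: 0.0853
```

```bash
python3 - <<'E'
from h import *
s=sense(); print(s["clock"],s["tool_pos"],s["tcp_rot"].round(3),s["ft_force"],s["grip_width"])
for n in("top","side"):
    p,d=camera(n); cv2.imwrite(f"pics/{n}6.png",p[:,:,::-1])
    W=cloud(n,d)
    H=hsv(p);h,sa,v=H[...,0],H[...,1],H[...,2]
    m=(h>20)&(h<35)&(sa>150)&(v>50)&(W[...,2]>.04)&(W[...,2]<.25)&(W[...,1]>.1)&(W[...,0]<.7)
    P=W[m]; 
    if len(P)>20:
        print(n,len(P),rect(P),np.percentile(P[:,2],[2,50,98])); A=np.c_[P[:,:2]-P[:,:2].mean(0),np.ones(len(P))]; print('plane slope',np.linalg.lstsq(A,P[:,2],rcond=None)[0])
    for r in masks_of("carton",n)[:3]:
        P=W[r["mask"]&(W[...,2]>.033)&(W[...,2]<.046)]; print('carton',r["score"],r["pixel"],len(P),rect(P) if len(P)>9 else 0)
E
```

```text
21.05 [0.55390745 0.01557831 0.11110106] [[-0.941 -0.337  0.   ]
 [-0.337  0.941 -0.   ]
 [-0.    -0.    -1.   ]] [ 0.0893772  -0.07597099  0.98892359] 0.08529031329074481
top 824 (array([555.4, 274.2]), array([ 26.9, 193. ]), 76.4) [0.05979436 0.0634659  0.06740827]
plane slope [-0.07222208 -0.21594497  0.06382437]
side 1303 (array([532.7, 229.6]), array([166.1, 201.6]), 76.1) [0.05929767 0.06297031 0.08897262]
plane slope [-0.01423051 -0.05984229  0.06388498]
carton 0.67 [305.2, 218.4] 422 (array([554.9,  12.1]), array([63.3, 50.4]), 20.6)
```

View pics/side6.png

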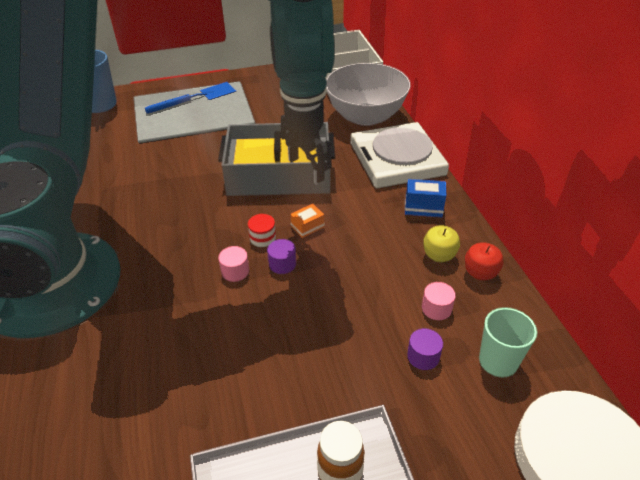

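View pics/top6.png

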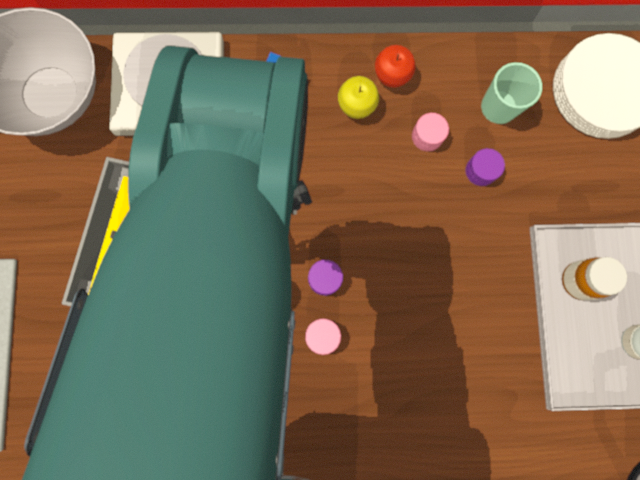

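The divider sits in the box with its top at 63 mm. The carton is where it was, at (554,15). I'll lower over it and grip across its 45 mm side.

Emit:
jog_arm(
  rows=[
    [[0,0,-20],[0,0,0],-1],
    [[0,0,-55],[0,0,0],-1],
    [[0,0,-90],[0,0,0],-1],
    [[0,0,-115],[0,0,0],-1],
    [[0,0,-129],[0,0,0],-1],
    [[0,0,-133],[0,0,0],-1],
    [[0,0,-133],[0,0,0],-0.3],
    [[0,0,-133],[0,0,0],1],
    [[0,0,-133],[0,0,0],1],
    [[0,0,-133],[0,0,0],1],
    [[0,0,-133],[0,0,0],1],
    [[0,0,-133],[0,0,0],1],
  ],
  grip_force=40,
)

```text
clock: 22.75
tool_pos: [0.5544, 0.0158, -0.0214]
tcp_rot: [[-0.941, -0.338, 0.001], [-0.338, 0.941, -0.0], [-0.001, -0.001, -1.0]]
ft_force: [-0.2, -0.0, 6.0]
grip_width: 0.0444
```

Emit:
jog_arm(
  rows=[
    [[0,0,8],[0,0,0],1],
    [[0,0,30],[0,0,0],1],
    [[0,0,65],[0,0,0],1],
    [[0,0,105],[0,0,-2],1],
    [[2,8,135],[0,0,-5],1],
    [[5,25,150],[0,0,-9],1],
    [[10,50,150],[0,0,-14],1],
    [[15,80,150],[0,0,-19],1],
    [[20,110,150],[0,0,-24],1],
    [[25,140,150],[0,0,-28],1],
    [[30,166,150],[0,0,-32],1],
    [[34,186,150],[0,0,-34],1],
    [[36,197,150],[0,0,-34],1],
    [[36,199,150],[0,0,-34],1],
    [[36,199,150],[0,0,-34],1],
  ],
)

```text
clock: 24.62
tool_pos: [0.5898, 0.2144, 0.1279]
tcp_rot: [[-0.969, 0.245, -0.0], [0.245, 0.969, -0.0], [-0.0, -0.0, -1.0]]
ft_force: [0.9, -0.2, -0.5]
grip_width: 0.0444
```

```bash
python3 - <<'E'
from h import *
s=sense(); print(s["clock"],s["tool_pos"],s["tcp_rot"].round(3),s["ft_force"],s["grip_width"])
for n in("side",):
    p,d=camera(n); cv2.imwrite(f"pics/{n}7.png",cv2.resize(p[20:240,170:470,::-1],None,fx=2.6,fy=2.6))
    W=cloud(n,d)
    H=hsv(p);h,sa,v=H[...,0],H[...,1],H[...,2]
    m=(h>3)&(h<20)&(sa>150)&(v>100)&(W[...,2]>.12)&(W[...,2]<.25)&(W[...,1]>.1)&(W[...,1]<.32)&(W[...,0]<.7)
    P=W[m]; print(len(P),rect(P),np.percentile(P,[2,50,98],axis=0).round(3))
    m=(h>20)&(h<35)&(sa>150)&(v>50)&(W[...,2]>.04)&(W[...,2]<.075)&(W[...,1]>.1)&(W[...,0]<.7)
    P=W[m];print(n,len(P),rect(P),np.percentile(P[:,2],[2,50,98])); A=np.c_[P[:,:2]-P[:,:2].mean(0),np.ones(len(P))]; print('plane slope',np.linalg.lstsq(A,P[:,2],rcond=None)[0])
E
```

```text
24.625 [0.58979565 0.21435867 0.12790713] [[-0.969  0.245 -0.   ]
 [ 0.245  0.969 -0.   ]
 [-0.    -0.    -1.   ]] [ 0.90114033 -0.16784217 -0.49138051] 0.044389401996067536
314 (array([591. , 212.2]), array([53.2, 60.1]), 76.7) [[0.558 0.183 0.15 ]
 [0.582 0.196 0.182]
 [0.62  0.237 0.192]]
side 1919 (array([540.8, 246.5]), array([131.7, 211.1]), 74.4) [0.05906748 0.06295667 0.06666747]
plane slope [-4.27109302e-06 -9.65223524e-03  6.29103982e-02]
```

View pics/side7.png

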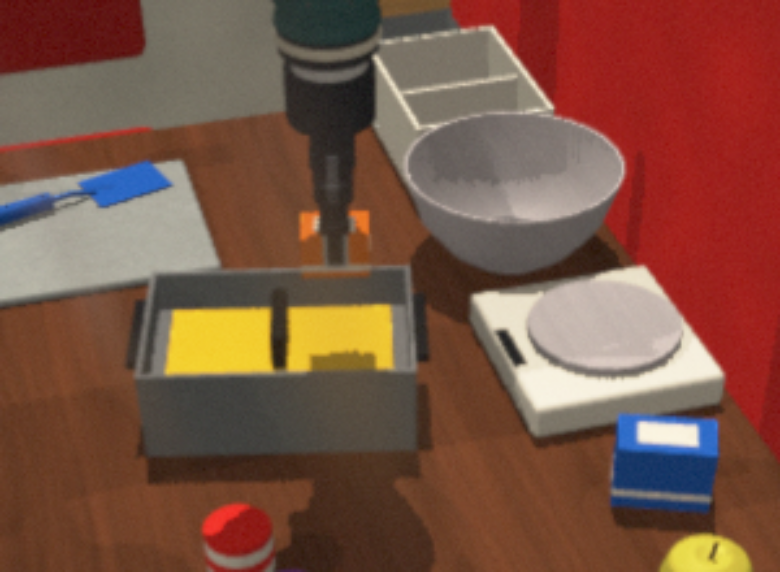

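The plate lies flat in the box at 63 mm. The carton is held upright, centred over the right half of the divider. I'll lower it.

Emit:
jog_arm(
  rows=[
    [[0,0,-15],[0,0,0],1],
    [[0,0,-40],[0,0,0],1],
    [[0,0,-62],[0,0,0],1],
    [[0,0,-76],[0,0,0],1],
    [[0,0,-82],[0,0,0],1],
    [[0,0,-84],[0,0,0],1],
    [[0,0,-85],[0,0,0],1],
    [[0,0,-86],[0,0,0],1],
    [[0,0,-86],[0,0,0],1],
  ],
)

```text
clock: 25.8
tool_pos: [0.59, 0.2149, 0.042]
tcp_rot: [[-0.969, 0.246, 0.0], [0.246, 0.969, 0.0], [-0.0, 0.0, -1.0]]
ft_force: [0.4, 0.6, -0.5]
grip_width: 0.0444
```

Emit:
jog_arm(
  rows=[
    [[0,0,-0.5],[0,0,0],1],
    [[0,0,-1],[0,0,0],1],
    [[0,0,-1.5],[0,0,0],1],
    [[0,0,-1.5],[0,0,0],1],
  ],
)

```text
clock: 26.3
tool_pos: [0.5901, 0.2149, 0.0416]
tcp_rot: [[-0.969, 0.245, 0.001], [0.245, 0.969, 0.0], [-0.001, 0.0, -1.0]]
ft_force: [-5.2, 0.2, 16.1]
grip_width: 0.0444
```

Emit:
jog_arm(
  rows=[
    [[0,0,1],[0,0,0],1],
    [[0,0,1],[0,0,0],0],
    [[0,0,1],[0,0,0],-0.8],
    [[0,0,1],[0,0,0],-0.8],
    [[0,0,1],[0,0,0],-0.8],
    [[0,0,12],[0,0,0],-0.8],
    [[0,0,45],[0,0,0],-0.8],
    [[0,0,90],[0,0,0],-0.8],
    [[0,-10,130],[0,0,0],-0.8],
    [[0,-50,150],[0,0,0],-0.8],
    [[0,-105,150],[0,0,0],-0.8],
    [[0,-160,150],[0,0,0],-0.8],
    [[0,-215,150],[0,0,0],-0.8],
    [[0,-270,150],[0,0,0],-0.8],
    [[0,-325,150],[0,0,0],-0.8],
    [[0,-370,150],[0,0,0],-0.8],
    [[0,-400,150],[0,0,0],-0.8],
    [[0,-400,150],[0,0,0],-0.8],
  ],
)

```text
clock: 28.55
tool_pos: [0.5897, -0.1871, 0.1907]
tcp_rot: [[-0.969, 0.248, 0.0], [0.248, 0.969, -0.0], [-0.0, -0.0, -1.0]]
ft_force: [-0.4, -0.4, -0.7]
grip_width: 0.0767
```

```bash
python3 - <<'E'
from h import *
s=sense(); print(s["clock"],s["tool_pos"],s["ft_force"],s["grip_width"])
ims=[]
for n in("side","top"):
    p,d=camera(n); W=cloud(n,d)
    c=p[90:220,190:390] if n=="side" else p[130:350,40:340]
    cv2.imwrite(f"pics/{n}8.png",cv2.resize(c[...,::-1],None,fx=2.6 if n=="top" else 4,fy=2.6 if n=="top" else 4))
    H=hsv(p);h,sa,v=H[...,0],H[...,1],H[...,2]
    reg=(W[...,1]>.13)&(W[...,1]<.33)&(W[...,0]<.69)&(W[...,0]>.4)
    R=np.radians(-14.05);B=np.array([.5364,.2285])
    m=reg&(h>3)&(h<20)&(sa>150)&(v>80)&(W[...,2]>.095)&(W[...,2]<.115); P=W[m]
    def loc(q): return ((q-B)@np.array([[np.cos(R),-np.sin(R)],[np.sin(R),np.cos(R)]])*1000).round(1)
    r=rect(P); print(n,'carton',len(P),r,'local',loc(r[0]/1000),np.percentile(P[:,2],[2,50,98]).round(4))
    A=np.c_[P[:,:2]-P[:,:2].mean(0),np.ones(len(P))]; print('slope',np.linalg.lstsq(A,P[:,2],rcond=None)[0])
    m=reg&(h>22)&(h<35)&(sa>150)&(v>50)&(W[...,2]>.04)&(W[...,2]<.08);P=W[m]; r=rect(P)
    print('divider',len(P),r,'local',loc(r[0]/1000),np.percentile(P[:,2],[2,50,98]).round(4))
    A=np.c_[P[:,:2]-P[:,:2].mean(0),np.ones(len(P))]; print('slope',np.linalg.lstsq(A,P[:,2],rcond=None)[0])
E
```

```text
28.55 [ 0.58974223 -0.18708679  0.19068783] [-0.36856966 -0.43853497 -0.65138047] 0.0766819550902157
side carton 222 (array([574.1, 213.2]), array([56.3, 98. ]), 84.7) local [40.3 -5.7] [0.0955 0.1023 0.1057]
slope [0.01871946 0.0603198  0.10174381]
divider 1168 (array([539.4, 235.3]), array([107.9, 208.9]), 77.3) local [1.3 7.3] [0.0592 0.0628 0.0666]
slope [-0.00040896 -0.00461934  0.06283679]
top carton 496 (array([588. , 213.8]), array([42.5, 57.9]), 76.5) local [53.6 -1.7] [0.0967 0.1032 0.107 ]
slope [0.01163724 0.02619596 0.10295703]
divider 7056 (array([536.2, 229.9]), array([121. , 209.8]), 76.0) local [-0.5  1.3] [0.0598 0.0634 0.0673]
slope [0.00083301 0.00044421 0.06343401]
```

View pics/side8.png

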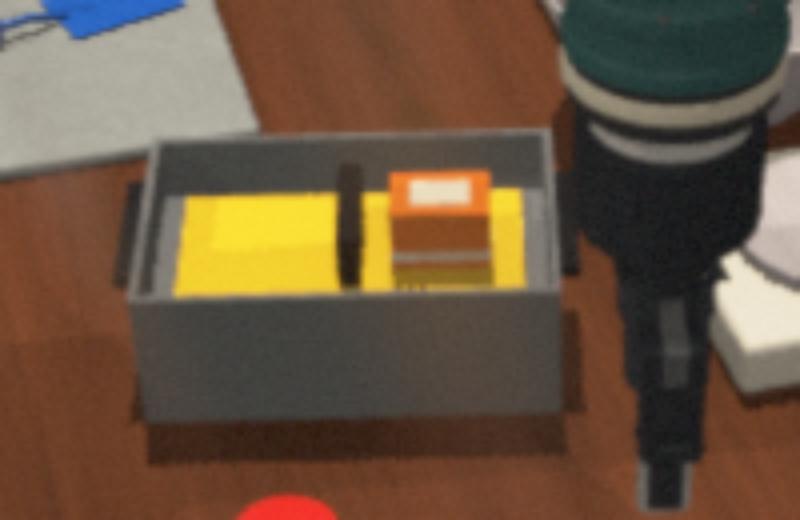

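View pics/top8.png

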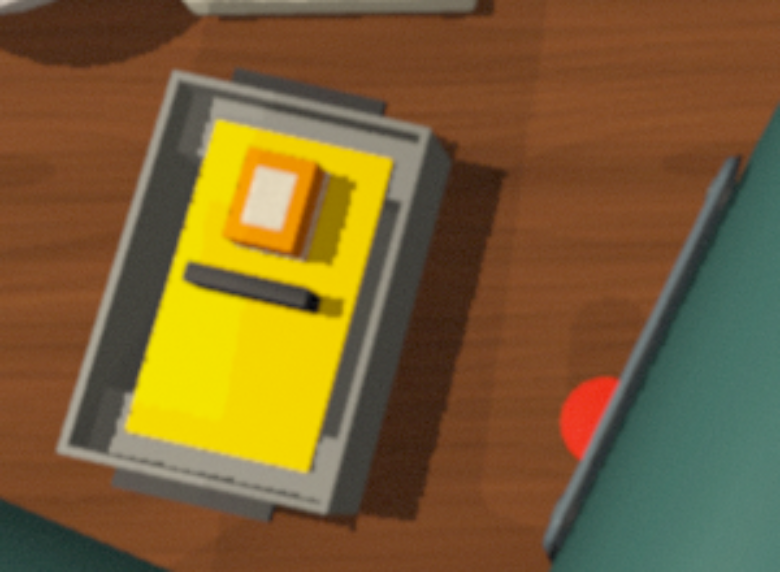

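The carton stands upright on the divider beside the handle, at top-crop (272,200), with its top at 103 mm. The divider lies flat on both steps at 63 mm. The robot is clear, so I'm handing in.

```bash
python3 - <<'E'
from workcell import *
print(sign_off())
E
```

```text
the job is handed in; nothing more can be done
None
```

The box is packed in the order asked and handed in at about 28.7 s. The green-lid tub stands in the well, the yellow divider lies on both steps with its handle up, and the orange carton stands upright beside the handle.

**Last checks**
- **Tub:** before the divider went in, its lid measured 51 mm above the table, as expected, and it was near the middle of the well.
- **Divider:** its upper face measured 63 mm above the table and level, within about 1 mm of the box centre.
- **Carton:** its top measured 103 mm above the table, as expected, about 54 mm along from the handle.
- **Robot:** it was touching nothing at hand-in.

**What went wrong or disagreed**
- **First grasp of the tub failed:** the real fingertips are about 34 mm higher than the reported tool position. The shut fingers pressed on the lid with about 30 N. The tub stayed upright, and every later move used the 34 mm correction.
- **Force while setting down:** the wrist force peaked at about 26 N as the divider seated and 16 N for the carton.
- **Cameras:** they differed by 2 to 5 mm on most positions. In the last check, the side camera's carton and divider outlines came out the wrong size, so I relied on the top camera and the pictures there.

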